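# Find and press down the high stud of the paint scale's base plate

## Task

One of the six brass studs in the scale's base plate stands a few millimetres proud, so the scale would rock. Take the probe from its stand, feel the stud tops with light touches of its tip to find the high one, and press that one down with the probe, pushing with no more than 20 N, until it is level with the others, which must not be pushed down. Then put the probe back upright, fully home in its stand, and leave everything else on the bench where it is; only the probe may touch the studs.

Things in the scene. Friction and masses are not known exactly. Their poses are not given: they have to be found in the camera images.
- plate: dark steel levelling base plate of the paint scale, 170 (x) x 230 (y) x 16 mm, fixed to the table; origin at the centre of its underside, z up. Six brass studs stand in it: upright round pins 18 mm across with flat tops, each in a steel collar 28 mm across; the collar rims differ in height, lie below the level stud tops and are no guide
- plate_top (a point): centre of the plate's top face, 16 mm above the table. All six studs are stiff press fits without springs: a stud holds under a push of less than 8 N, sinks steadily under about 10 N and stays where it is left. There is no stop at the right height (it can go 7 mm too deep) and it cannot be pulled up again
- plate_mid (a point): centre of the plate's underside. Five stud tops are level with one another (within 0.3 mm), somewhere from 5 to 16 mm above the plate's top face; this height differs each time and only touching tells it. One stud, a different one each time, stands 3 to 4.5 mm higher than these five
- seat1 (a point): a fixed mark on the plate at the centre of one of the six stud places (-50, -75 mm from the plate's centre along its x, y), in the plane of the plate's top face, 16 mm above the table. It tells where to touch, not how high the stud is
- seat2 (a point): a fixed mark on the plate at the centre of one of the six stud places (-50, 0 mm from the plate's centre along its x, y), in the plane of the plate's top face, 16 mm above the table. It tells where to touch, not how high the stud is
- seat3 (a point): a fixed mark on the plate at the centre of one of the six stud places (-50, 75 mm from the plate's centre along its x, y), in the plane of the plate's top face, 16 mm above the table. It tells where to touch, not how high the stud is
- seat4 (a point): a fixed mark on the plate at the centre of one of the six stud places (50, -75 mm from the plate's centre along its x, y), in the plane of the plate's top face, 16 mm above the table. It tells where to touch, not how high the stud is
- seat5 (a point): a fixed mark on the plate at the centre of one of the six stud places (50, 0 mm from the plate's centre along its x, y), in the plane of the plate's top face, 16 mm above the table. It tells where to touch, not how high the stud is
- seat6 (a point): a fixed mark on the plate at the centre of one of the six stud places (50, 75 mm from the plate's centre along its x, y), in the plane of the plate's top face, 16 mm above the table. It tells where to touch, not how high the stud is
- stand: blue probe stand, a fixed block 70 x 70 x 70 mm with an upright blind hole 16 mm across and 60 mm deep in its top; origin at the centre of its underside, z up
- stand_mouth (a point): centre of the mouth of the stand's hole, on top of the stand, 70 mm above the table
- probe_handle (a point): middle of the probe's yellow handle, of square section 22 x 22 mm, 54 mm long (27 mm above and below this point). The probe (0.12 kg, 113 mm long) stands upright in the stand; this point is then 103 mm above the table. Axes: x and y square to the handle's faces, z along the probe from tip to handle
- probe_tip (a point): lowest point of the probe: under the handle is a steel collar 32 mm across, 6 mm thick, whose underside rests on the stand's top, then a steel stylus 7 mm across ending in a red ball 8 mm across, whose lowest point this is, 83 mm below the middle of the handle and 50 mm below the collar's underside; 20 mm above the table when the probe is home in the stand
- tin_white: closed paint tin with a white band, 72 across, 75 tall; origin at its underside, at the centre of it; a bystander
- tin_red: closed paint tin with a red band, 72 across, 75 tall; origin at its underside, at the centre of it; a bystander
- tin_blue: closed paint tin with a blue band, 72 across, 75 tall; origin at its underside, at the centre of it; a bystander
- pan: flat round aluminium weighing pan, 140 across, 10 thick, lying on the table; origin at its underside, at the centre of it; a bystander
- cup: open white plastic mixing cup, 80 across, 90 tall; origin at its underside, at the centre of it; a bystander
- spatula: paint spatula 200 long lying on the table; a bystander
- level: orange spirit level 120 x 30 x 22 lying on the table; origin at its underside, at the centre of it; a bystander
Not all that is in view belongs to the job. What is shaped like the part that bears probe_handle but pink or purple is not meant. Of the things that look like the stand, take the one that is farthest to the robot's left at the start.

How it is judged:
By the outcome, as a careful person would: the job done as asked, in the order asked, and still so for the second after the job is handed in, with the robot touching nothing.
It also fails if it takes over 67 s, if anything falls off the work surface, if the arm or the gripper's body presses on something with over 40 N, if the wrist force passes 120 N, or if a joint passes its speed limit or range.

## Robot

A 6-joint arm with a two-finger parallel gripper is mounted at the origin on the work surface. World frame = base frame: x ahead of the robot, y to its left, z up, the work surface at z = 0. Lengths are in m, angles in rad, forces in N, time in s.
With the tool pointing down it reaches from about 0.275 to 1 m from the base axis. Payload 8.4 kg.
Tool frame: the origin (TCP) lies between the finger pads; the fingertips stand 25 mm ahead of it and the grasp point (between the pads) lies 6 mm ahead of it (bot.nose_length is the distance from the TCP to the fingertips, in m); z points along the fingers, y is the direction in which the jaws open and shut (so a half turn about z gives the same grasp; the last joint's range is limited). The gripper opens to 85 mm and grips with 20 to 120 N. Pads are 22 mm wide; open, the fingers measure 114 mm over their backs; the gripper's body (76 mm by 85 mm) begins 54 mm behind the grasp point. The pads swing forward as they close: fully open they stand 13 mm farther back than shut.
Start: joints at [1.195, 0.353, 1.633, -0, 1.155, -0.002], TCP at [0.228, 0.582, 0.256] pointing down, gripper open.
Joint ranges: [-2.63, 2.63], [-0.92, 2.1], [0.06, 2.66], [-1.3, 4.44], [0, 2.69], [-3.02, 3.02]. Speed limits (rad/s): [2.22, 2.22, 2.79, 3.14, 3.14, 3.14].

## Interface

Orientations are given as a rotation vector (axis times angle).
In Python, from cell import bot gives the robot as it stands.
- The arm moves only by the tool play_rows, never from a script. Its argument "plan" is a list of rows, each a list of 3 entries, a list of its own where there are three numbers: the turn, a rotation vector about the tool's x, y, z in degrees, then the shift along the tool's x, y, z in m, then the opening, from 0 (shut) to 1 (fully open). In form: [[[ax, ay, az], [x, y, z], hand], ...]. A call has exactly 10 rows; each row is the pose to reach, as a shift and turn from the pose commanded when the call began, along the tool's axes at that moment; what a row does not reach only later rows make up. A row lasts 1/10 s, in which the tool goes at most 50 mm and 8.59 degrees, less where a joint would pass 70% of its speed; a pose out of reach is approached as far as the arm can. A call with a gripper value outside its range is refused whole. The fingers move at their own pace and stop on an object; "force" is the grip in N (left out, the last holds). Time passes only in rows, so rows that repeat a pose let the fingers close, or fill a call up. It gives the time, the measured TCP pose, the force and the opening at its end, in the units of the state.
- bot.sense(): the state, without advancing time (a new reading comes with each control period).
- bot.get_image(name): name is "scene" or "top"; returns the picture (420x560x3 uint8, blue, green, red); there is no depth.
- bot.get_calibration(name): a dict with "intrinsics" (3x3 intrinsics, pixels), "dist" ([k1, k2, p1, p2, k3] as OpenCV has them; the pictures are not rectified), "xyz" and "attitude" of the camera in the world. Camera axes: x right, y up, looking along -z (the intrinsics and any distortion apply to the point x, -y, -z); pixel columns grow to the right and rows downward; lengths in m; the calibration is good to about 2 mm. A picture is of the moment at which its call begins. get_calibration takes no time and is no camera call.
- bot.finish_job(): hands the job in, once; it reports no verdict.
Trained networks look in the newest picture that a camera, given by its name, has taken for a name from the list of things; names that differ only in an ending like _2 or _b are one class to them, and where a whole thing is asked for, a point or a joint stands for the part that bears it (a point fixed in the world has none). Each returns a list of dicts, best first, with "conf" (0 to 1); they miss things now and then, are a little off and sometimes report something else, mostly with a low value. They report only what shows in the picture. A call takes as long as a camera call. They do not tell look-alikes from the thing itself.
- bot.regions_of(label, camera): "mask" (420x560 bool, what is visible of it) and "box" ([left, top, right, bottom] in pixels, round what is visible of it).
- bot.spot_point(label, camera): "location" ([column, row] in pixels: a listed point, or the origin of a listed thing).
The state is a dict: "time_s": time; "qpos": joint angles; "qd": joint speeds; "joint_torque": joint torques, N m; "ee_pos": TCP position; "ee_rot": TCP orientation; "ft_force": force on the tool from outside, world axes, zero at the start; "wrist_torque": the same for the moment, N m; "gripper_width": opening from 0.0 (shut) to 1.0 (fully open).
Only numpy, scipy, OpenCV 4.12 (cv2) and the standard library are available. Lean on these libraries where they do the work, as an engineer would, in place of code of your own. Each camera call takes 0.05 s, during which the arm holds its last target. There are 200 camera calls.

## Working session

There is one attempt and no reset: what is moved stays moved. The work goes in short steps, Python scripts to look and compute and a tool call to move; the robot and the scene stay as the last step left them, time stands still between calls to the robot, and variables do not carry over. Pictures are saved under pics/ and viewed, about 8 in all and at most 12, crops included, and the job is handed in when it is done.

Besides the shell and the picture viewer there is one more tool, called after ">>>" as name(argument=value, ...), one argument or row to a line, values as JSON. play_rows: Moves the arm, as the interface text tells. Its arguments: {"type":"object","properties":{"plan":{"type":"array","items":{"type":"array"}},"force":{"type":"number"}},"required":["plan"]}

```bash
mkdir -p pics; ls; python3 - <<'E'
from cell import bot
import cv2
print(bot.sense())
for c in("scene","top"):
    im=bot.get_image(c); cv2.imwrite(f"pics/{c}0.png",im)
    k=bot.get_calibration(c); print(c,k)
    for l in("stand_mouth","probe_handle","plate_top","probe_tip"):
        print(l,[(d["location"],round(d["conf"],2)) for d in bot.spot_point(l,c)])
E
```

```text
pics
{'time_s': 0.0, 'qpos': array([ 1.19459565e+00,  3.53657612e-01,  1.63413919e+00, -2.59888755e-05,
        1.15522961e+00, -2.38699112e-03]), 'qd': array([-0.00016626,  0.0001477 ,  0.00130057,  0.00179869,  0.00107855,
       -0.00018775]), 'joint_torque': array([-4.33331679e-04, -6.05258989e+01, -3.42068803e+01, -4.14000363e-05,
        9.61326412e-03, -2.62431143e-05]), 'ee_pos': array([0.22806287, 0.58141627, 0.2555536 ]), 'ee_rot': array([-5.83710165e-01, -3.08663791e+00,  2.21877014e-03]), 'ft_force': array([-0.16317782,  0.17125688,  0.00583462]), 'wrist_torque': array([0.00323166, 0.01903716, 0.0190763 ]), 'gripper_width': 0.997743909725633}
scene {'intrinsics': array([[544.19942854,   0.        , 285.25443749],
       [  0.        , 544.19942854, 209.35242872],
       [  0.        ,   0.        ,   1.        ]]), 'dist': array([0.07248752, 0.        , 0.        , 0.        , 0.        ]), 'xyz': array([ 1.05938716, -0.69797572,  1.34508299]), 'attitude': array([0.5734518 , 0.2026754 , 0.67009879])}
stand_mouth [([189.7, 331.8], 0.75), ([144.6, 292.6], 0.65), ([228.5, 28
[... 183 characters left out ...]
robe_tip [([194.1, 292.7], 0.74), ([290.4, 226.2], 0.67)]
top {'intrinsics': array([[515.73333712,   0.        , 283.53213013],
       [  0.        , 515.73333712, 217.59156862],
       [  0.        ,   0.        ,   1.        ]]), 'dist': array([0.06020654, 0.        , 0.        , 0.        , 0.        ]), 'xyz': array([ 3.79307782e-01, -1.14605185e-03,  1.37235824e+00]), 'attitude': array([ 0.07712427, -0.10912924, -1.57606499])}
stand_mouth [([460.1, 266.2], 0.98), ([391.0, 210.2], 0.65)]
probe_handle [([283.8, 243.5], 0.61), ([392.7, 214.7], 0.59), ([364.4, 254.7], 0.55), ([423.1, 239.0], 0.55), ([394.2, 213.4], 0.27)]
plate_top [([283.2, 220.6], 0.84)]
probe_tip [([412.1, 243.2], 0.51)]
```

View pics/scene0.png

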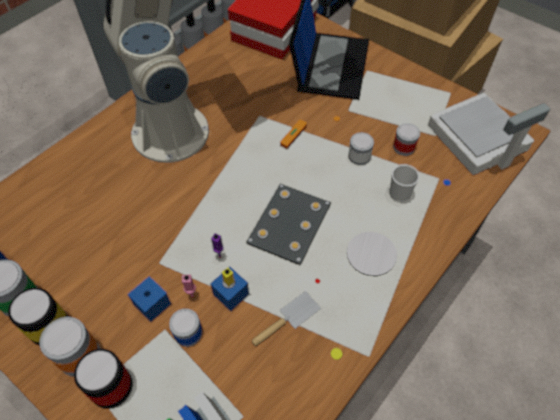

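View pics/top0.png

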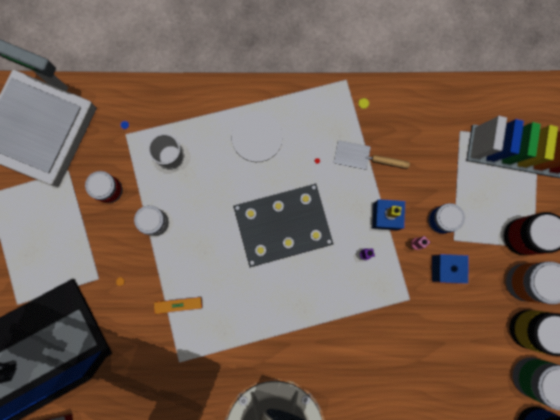

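Scene shows the plate at (290,222), with the yellow probe in the blue stand at (230,283). The second, empty stand is at (150,297), and there are pink and purple decoys. In the top view the probe's stand is at (390,213) and the empty one at (453,268). The left of that image should be the robot's left; I'll check this with the projection.

```bash
cat > h.py <<'E'
import numpy as np, cv2
from scipy.spatial.transform import Rotation as R
from cell import bot
F=np.diag([1.,-1,-1])
def cal(c):
    k=bot.get_calibration(c); return k["intrinsics"],k["dist"],np.array(k["xyz"]),R.from_rotvec(k["attitude"]).as_matrix()
def proj(P,c):
    K,d,x,A=cal(c); q=(np.atleast_2d(P)-x)@A@F
    return cv2.projectPoints(q,np.zeros(3),np.zeros(3),K,d)[0].reshape(-1,2)
def ray(uv,c):
    K,d,x,A=cal(c); n=cv2.undistortPoints(np.array([[uv]],float),K,d)[0,0]
    return x,A@F@np.array([n[0],n[1],1])
def at_z(uv,z,c):
    x,r=ray(uv,c); return x+r*(z-x[2])/r[2]
E
python3 - <<'E'
from h import *
print(proj([[0,0,0],[.228,.582,.256]],"top").round(),proj([[0,0,0],[.228,.582,.256]],"scene").round())
print("plate",at_z([283.2,220.6],.016,"top"),at_z([287.4,220.3],.016,"scene"))
print("mouth",at_z([391,210.2],.07,"top"),at_z([228.5,284.2],.07,"scene"))
print("handle",at_z([392.7,214.7],.103,"top"),at_z([227.3,274.6],.103,"scene"))
for c in("top","scene"):
  for l in("plate","stand","probe_handle"):
    for d in bot.regions_of(l,c): 
        m=d["mask"].astype(np.uint8); pts=np.argwhere(m)[:,::-1].astype(np.float32)
        if len(pts)>5: print(c,l,round(d["conf"],2),d["box"],cv2.minAreaRect(pts))
  for s in range(1,7):
    print(s,[(at_z(d["location"],.016,c).round(4),round(d["conf"],2)) for d in bot.spot_point(f"seat{s}",c)][:2])
t=cv2.imread("pics/top0.png")[175:255,360:440]; s=cv2.imread("pics/scene0.png")[245:325,190:270]
p=cv2.imread("pics/top0.png")[172:278,220:345]
o=lambda a:cv2.resize(a,(400,400),interpolation=cv2.INTER_CUBIC)
cv2.imwrite("pics/crop1.png",np.hstack([o(t),o(s)]))
E
```

```text
[[274. 431.]
 [-12. 357.]] [[170. 134.]
 [339.   8.]]
plate [ 0.53265171 -0.02853569  0.016     ] [ 0.51762459 -0.02500239  0.016     ]
mouth [ 0.55154943 -0.30281868  0.07      ] [ 0.54740419 -0.30157082  0.07      ]
handle [ 0.53588172 -0.29902317  0.103     ] [ 0.53989463 -0.29401698  0.103     ]
top plate 0.78 [233.8, 187.3, 332.5, 263.0] ((282.5523986816406, 224.5939483642578), (64.67935943603516, 87.01316833496094), 74.87599182128906)
top stand 0.81 [430.1, 251.0, 469.5, 282.8] ((449.940185546875, 267.93499755859375), (37.09281539916992, 29.099748611450195), 2.385944128036499)
top stand 0.77 [367.8, 199.4, 402.9, 232.5] ((387.5, 214.5), (31.0, 33.0), 90.0)
top probe_handle 0.54 [384.6, 207.3, 401.8, 220.1] ((393.0, 212.5), (13.0, 16.0), 90.0)
top probe_handle 0.51 [414.4, 236.0, 423.5, 246.8] ((419.50006103515625, 242.00003051757812), (12.020814895629883, 13.435027122497559), 45.0)
1 [(array([0.5524, 0.0589, 0.016 ]), 0.85), (array([ 0.5789, -0.0867,  0.016 ]), 0.67)]
2 [(array([0.5524, 0.0589, 0.016 ]), 0.85), (array([ 0.5789, -0.0867,  0.016 ]), 0.67)]
3 [(array([0.5524, 0.05
[... 909 characters left out ...]
8.0, 11.0), 90.0)
scene probe_handle 0.65 [211.1, 236.9, 223.3, 257.1] ((217.51922607421875, 244.0961456298828), (20.39607810974121, 10.394155502319336), 78.69007110595703)
1 [(array([0.559 , 0.0643, 0.016 ]), 0.98), (array([ 0.4961, -0.1187,  0.016 ]), 0.79)]
2 [(array([0.559 , 0.0643, 0.016 ]), 0.98), (array([ 0.4961, -0.1187,  0.016 ]), 0.79)]
3 [(array([0.559 , 0.0643, 0.016 ]), 0.98), (array([ 0.4961, -0.1187,  0.016 ]), 0.79)]
4 [(array([0.559 , 0.0643, 0.016 ]), 0.98), (array([ 0.4961, -0.1187,  0.016 ]), 0.79)]
5 [(array([0.559 , 0.0643, 0.016 ]), 0.98), (array([ 0.4961, -0.1187,  0.016 ]), 0.79)]
6 [(array([0.559 , 0.0643, 0.016 ]), 0.98), (array([ 0.4961, -0.1187,  0.016 ]), 0.79)]
```

View pics/crop1.png

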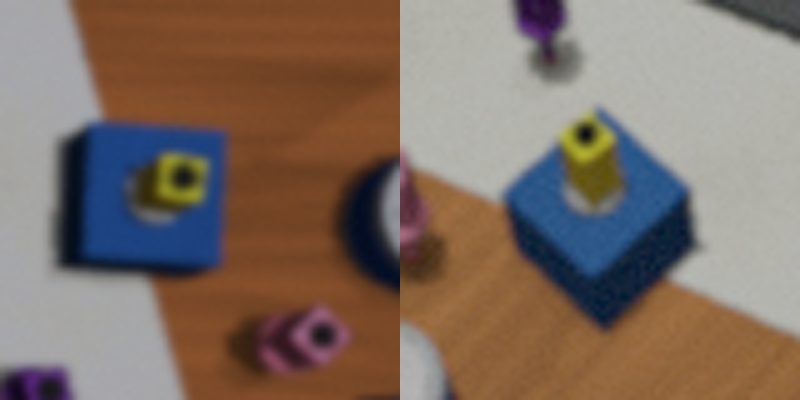

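Top crop: the yellow handle's top cap dot is at full-image (396.8,210.6), and its square is nearly aligned with the stand. In the scene image the dot is at (227,271.6). Next I'll fit the plate pose from the brass blobs and the probe pose from the cap.

```bash
python3 - <<'E'
from h import *
from scipy.optimize import least_squares, linear_sum_assignment
S=np.array([[-50,-75],[-50,0],[-50,75],[50,-75],[50,0],[50,75]])/1000
B={}
for c,(x0,y0,x1,y1) in {"top":(233,185,334,268),"scene":(247,183,334,264)}.items():
    im=cv2.imread(f"pics/{c}0.png"); hsv=cv2.cvtColor(im,cv2.COLOR_BGR2HSV)
    m=((hsv[...,0]>10)&(hsv[...,0]<35)&(hsv[...,1]>50)&(hsv[...,2]>90)).astype(np.uint8)
    z=np.zeros_like(m); z[y0:y1,x0:x1]=m[y0:y1,x0:x1]
    n,_,st,ce=cv2.connectedComponentsWithStats(z)
    k=[i for i in range(1,n) if 15<st[i,4]<200]; B[c]=ce[k]; print(c,[(ce[i].round(1).tolist(),int(st[i,4])) for i in k])
def model(p):
    a=p[2]; M=np.array([[np.cos(a),-np.sin(a)],[np.sin(a),np.cos(a)]])
    return np.c_[S@M.T+p[:2],np.full(6,p[3])]
def res(p,cs):
    r=[]
    for c in cs:
        d=proj(model(p),c)[:,None]-B[c][None]; D=np.linalg.norm(d,axis=2); i,j=linear_sum_assignment(np.minimum(D,8)); r.append(np.clip(d[i,j],-8,8).ravel())
    return np.concatenate(r)
for cs in(["top"],["scene"],["top","scene"]):
    ps=[least_squares(lambda q:res([*q,.029],cs),[.525,-.027,a]) for a in(.12,.2,.28)]
    f=min(ps,key=lambda f:f.cost); print(cs,f.x,f.cost)
f=least_squares(lambda q:res(q,["top","scene"]),[*f.x,.029]); print("z free",f.x,f.cost); print(model(f.x).round(4)); print(res(f.x,["top","scene"]).reshape(-1,2).round(1).tolist())
print("cap",at_z([396.5,210.3],.130,"top"),at_z([226.7,271.3],.130,"scene"))
def q(pts,z,c,f): 
    P=np.array([at_z(f(p),z,c) for p in pts]); return P[:,:2].mean(0).round(4),[round(float(np.degrees(np.arctan2(*(P[(i+1)%4]-P[i])[[1,0]]))),1) for i in range(4)],[round(float(np.linalg.norm(P[(i+1)%4]-P[i])),4) for i in range(4)]
T=lambda p:(p[0]/5+359.5,p[1]/5+174.5); C=lambda p:((p[0]-400)/5+189.5,p[1]/5+244.5)
print("handle",q([(160,152),(208,157),(205,207),(155,203)],.13,"top",T))
print("stand",q([(90,122),(227,130),(220,268),(83,265)],.07,"top",T))
print("stand sc",q([(600,107),(690,190),(592,278),(507,192)],.07,"scene",C))
E
```

```text
top [([305.3, 198.3], 39), ([277.8, 205.6], 37), ([250.2, 213.1], 40), ([315.7, 235.0], 40), ([287.9, 242.2], 40), ([260.1, 249.9], 39)]
scene [([284.4, 193.1], 27), ([315.4, 204.7], 34), ([273.6, 211.4], 33), ([305.1, 224.3], 33), ([262.2, 232.2], 38), ([294.5, 244.8], 36)]
['top'] [ 0.52247234 -0.0273314   0.25838108] 0.03543904343460169
['scene'] [ 0.52213497 -0.02216434  0.25752097] 0.24875527723810606
['top', 'scene'] [ 0.52254286 -0.02528119  0.25818264] 4.905294601749246
z free [ 0.52300081 -0.02617613  0.25830748  0.03422576] 2.470193824335222
[[ 0.4938 -0.1115  0.0342]
 [ 0.4747 -0.0389  0.0342]
 [ 0.4555  0.0336  0.0342]
 [ 0.5905 -0.0859  0.0342]
 [ 0.5713 -0.0134  0.0342]
 [ 0.5522  0.0591  0.0342]]
[[-0.4, -0.6], [-0.4, -0.2], [-0.5, -0.3], [-0.3, -0.5], [-0.4, -0.4], [-0.5, -0.5], [-0.7, -0.1], [-0.6, 0.6], [-0.6, -0.0], [-0.7, 0.0], [-0.6, -0.0], [-0.6, 0.0]]
cap [ 0.54328534 -0.30228765  0.13      ] [ 0.54373852 -0.29701198  0.13      ]
handle (array([ 0.5429, -0.3008]), [-96.4, 174.6, 85.0, -7.4], [0.0234, 0.0246, 0.0243, 0.0252])
stand (array([ 0.5425, -0.3012]), [-93.7, 175.1, 88.4, -4.5], [0.07, 0.0711, 0.0696, 0.0737])
stand sc (array([ 0.5454, -0.2976]), [-4.9, -94.5, 173.7, 87.2], [0.0692, 0.0686, 0.0672, 0.067])
```

```bash
cat >> h.py <<'E'
def go(xyz,yaw):
    "turn (deg, tool axes) and shift (tool axes) from the measured pose to TCP xyz, tool down, jaw axis at yaw deg"
    s=bot.sense(); A=R.from_rotvec(s["ee_rot"]); a=np.radians(yaw)
    T=R.from_matrix(np.array([[-np.sin(a),np.cos(a),0],[np.cos(a),np.sin(a),0],[0,0,-1]]).T.T)
    print("turn",np.degrees((A.inv()*T).as_rotvec()).round(2),"shift",A.inv().apply(np.array(xyz)-s["ee_pos"]).round(4),"t",s["time_s"],"pos",s["ee_pos"].round(4),"F",s["ft_force"].round(2),"w",round(s["gripper_width"],3))
E
python3 -c "
from h import *
go([.543,-.300,.2],-5.5)"
```

```text
turn [-0.   -0.   74.08] shift [-0.6151 -0.706   0.0563] t 1.4 pos [0.2282 0.5818 0.2563] F [-0.01 -0.16  0.26] w 1.004
```

>>> play_rows(
  plan=[
    [[0,0,8],[-0.032,-0.037,0],1],
    [[0,0,16],[-0.064,-0.074,0],1],
    [[0,0,24],[-0.096,-0.11,0],1],
    [[0,0,32],[-0.128,-0.147,0],1],
    [[0,0,40],[-0.16,-0.184,0],1],
    [[0,0,48],[-0.192,-0.22,0],1],
    [[0,0,56],[-0.224,-0.257,0],1],
    [[0,0,64],[-0.256,-0.294,0],1],
    [[0,0,72],[-0.288,-0.33,0],1],
    [[0,0,74.1],[-0.32,-0.367,0],1],
  ],
  force=60,
)

```text
time_s: 2.4
ee_pos: [0.3925, 0.1216, 0.2567]
ee_rot: [2.33, 2.106, 0.002]
ft_force: [1.7, 0.9, -0.9]
gripper_width: 0.996
```

```bash
python3 -c "
from h import *
go([.543,-.300,.2],-5.5)"
```

```text
turn [ 0.06 -0.03 -0.29] shift [-0.4043  0.1922  0.0567] t 2.4 pos [0.3925 0.1216 0.2567] F [ 1.73  0.91 -0.9 ] w 0.996
```

>>> play_rows(
  plan=[
    [[0,0,0],[-0.043,0.02,0],1],
    [[0,0,0],[-0.086,0.041,0],1],
    [[0,0,0],[-0.129,0.061,0],1],
    [[0,0,0],[-0.172,0.082,0],1],
    [[0,0,0],[-0.215,0.102,0],1],
    [[0,0,0],[-0.258,0.122,0],1],
    [[0,0,0],[-0.3,0.143,0.01],1],
    [[0,0,0],[-0.34,0.162,0.02],1],
    [[0,0,0],[-0.375,0.18,0.04],1],
    [[0,0,0],[-0.404,0.192,0.056],1],
  ],
)

```text
time_s: 3.4
ee_pos: [0.5451, -0.2996, 0.1995]
ee_rot: [2.326, 2.11, 0.0]
ft_force: [-0.3, 0.4, 0.4]
gripper_width: 1.004
```

```bash
python3 - <<'E'
from h import *
bot.get_image("top")
t=bot.get_image("top");go([.543,-.300,.114],-5.5);s=bot.get_image("scene")
P=bot.sense()["ee_pos"]; print(proj(P,"top"),proj(P,"scene"))
o=lambda a:cv2.resize(a,(400,400),interpolation=cv2.INTER_CUBIC)
cv2.imwrite("pics/crop2.png",np.hstack([o(t[160:260,350:450]),o(s[225:325,180:280])]))
E
```

```text
turn [-0.13 -0.01 -0.16] shift [ 0.     -0.001   0.0837] t 3.5 pos [ 0.5441 -0.3001  0.1977] F [ 0.57  0.02 -1.51] w 1.0
[[401.91289629 206.11002294]] [[223.90058114 258.27723504]]
```

View pics/crop2.png

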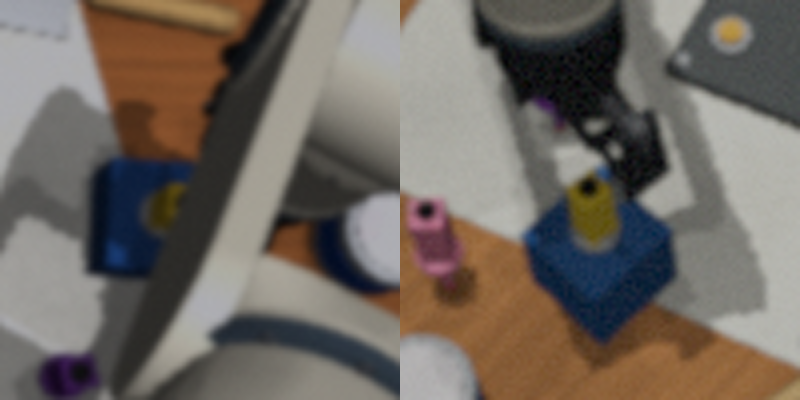

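Crops show the jaws straddling the yellow handle, with the TCP projected at scene (224,258), right above the cap at (227,271). Next I descend and grip.

>>> play_rows(
  plan=[
    [[0,0,0],[0,-0.001,0.015],1],
    [[0,0,0],[0,-0.001,0.03],1],
    [[0,0,0],[0,-0.001,0.045],1],
    [[0,0,0],[0,-0.001,0.06],1],
    [[0,0,0],[0,-0.001,0.073],1],
    [[0,0,0],[0,-0.001,0.083],1],
    [[0,0,0],[0,-0.001,0.084],1],
    [[0,0,0],[0,-0.001,0.084],0.6],
    [[0,0,0],[0,-0.001,0.084],0.3],
    [[0,0,0],[0,-0.001,0.084],0.2],
  ],
  force=40,
)

```text
time_s: 4.55
ee_pos: [0.5438, -0.2974, 0.117]
ee_rot: [2.325, 2.111, 0.001]
ft_force: [-0.3, 0.2, -0.8]
gripper_width: 0.512
```

>>> play_rows(
  plan=[
    [[0,0,0],[0,0,0],0],
    [[0,0,0],[0,0,0],0],
    [[0,0,0],[0,0,0],0],
    [[0,0,0],[0,0,0],0],
    [[0,0,0],[0,0,0],0],
    [[0,0,0],[0,0,0],0],
    [[0,0,0],[0,0,0],0],
    [[0,0,0],[0,0,0],0],
    [[0,0,0],[0,0,0],0],
    [[0,0,0],[0,0,0],0],
  ],
  force=80,
)

```text
time_s: 5.55
ee_pos: [0.5437, -0.2973, 0.117]
ee_rot: [2.325, 2.111, 0.0]
ft_force: [-0.5, 0.2, 5.5]
gripper_width: 0.245
```

```bash
python3 - <<'E'
from h import *
t=bot.get_image("top");go([.543,-.300,.114],-5.5);s=bot.get_image("scene");go([.543,-.300,.114],-5.5)
print(bot.sense()["wrist_torque"])
o=lambda a:cv2.resize(a,(400,400),interpolation=cv2.INTER_CUBIC)
cv2.imwrite("pics/crop3.png",np.hstack([o(t[160:260,350:450]),o(s[225:325,180:280])]))
E
```

```text
turn [ 0.05  0.02 -0.02] shift [-0.0027 -0.0005  0.0029] t 5.6 pos [ 0.5437 -0.2973  0.1169] F [-0.82 -0.37  5.81] w 0.243
turn [ 0.05  0.02 -0.02] shift [-0.0027 -0.0005  0.0029] t 5.65 pos [ 0.5437 -0.2973  0.1169] F [-0.53  0.19  4.47] w 0.244
[ 0.05122553  0.10547731 -0.02280144]
```

View pics/crop3.png

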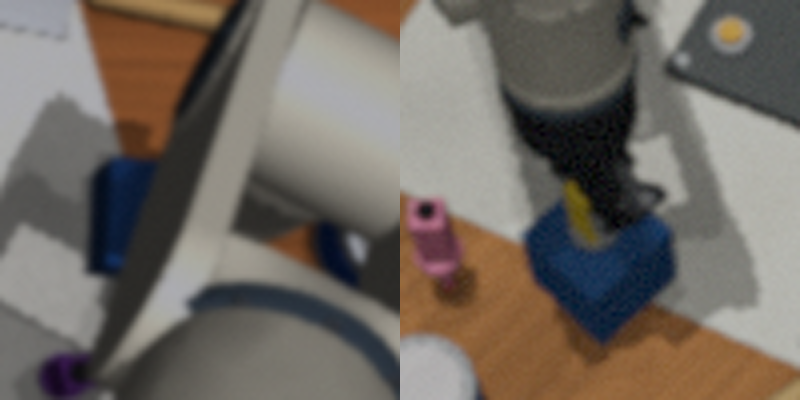

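The scene crop shows the fingers gripping the handle at (590,215). The opening is 20.7 mm against 22 mm nominal, so it's held. Next I lift and move towards the near +x stud.

>>> play_rows(
  plan=[
    [[0,0,0],[0,0,-0.01],0],
    [[0,0,0],[0,0,-0.03],0],
    [[0,0,0],[0,0,-0.05],0],
    [[0,0,0],[0,0,-0.07],0],
    [[0,0,0],[0.02,0.002,-0.08],0],
    [[0,0,0],[0.06,0.006,-0.08],0],
    [[0,0,0],[0.1,0.012,-0.08],0],
    [[0,0,0],[0.14,0.016,-0.08],0],
    [[0,0,0],[0.18,0.021,-0.08],0],
    [[0,0,0],[0.21,0.025,-0.08],0],
  ],
  force=80,
)

```text
time_s: 6.65
ee_pos: [0.5885, -0.0883, 0.1967]
ee_rot: [-2.325, -2.113, -0.0]
ft_force: [0.2, -0.6, -0.4]
gripper_width: 0.245
```

```bash
python3 -c "
from h import *
go([.5902,-.0832,.142],-5.5)"
```

```text
turn [ 0.   -0.02  0.02] shift [0.0052 0.0012 0.0547] t 6.65 pos [ 0.5885 -0.0883  0.1967] F [ 0.15 -0.55 -0.38] w 0.245
```

>>> play_rows(
  plan=[
    [[0,0,0],[0.003,0.001,0.01],0],
    [[0,0,0],[0.005,0.001,0.02],0],
    [[0,0,0],[0.005,0.001,0.03],0],
    [[0,0,0],[0.005,0.001,0.04],0],
    [[0,0,0],[0.005,0.001,0.047],0],
    [[0,0,0],[0.005,0.001,0.052],0],
    [[0,0,0],[0.005,0.001,0.055],0],
    [[0,0,0],[0.005,0.001,0.056],0],
    [[0,0,0],[0.005,0.001,0.056],0],
    [[0,0,0],[0.005,0.001,0.056],0],
  ],
)

```text
time_s: 7.65
ee_pos: [0.5902, -0.0857, 0.1406]
ee_rot: [2.325, 2.112, 0.001]
ft_force: [-0.2, 0.1, -1.7]
gripper_width: 0.25
```

```bash
python3 - <<'E'
from h import *
t=bot.get_image("top");go([.5902,-.0832,.140],-5.5);s=bot.get_image("scene");go([.5902,-.0832,.140],-5.5)
P=bot.sense()["ee_pos"]-[0,0,.097]; print(proj([P,[.5905,-.0859,.03]],"scene"))
o=lambda a:cv2.resize(a,(400,400),interpolation=cv2.INTER_CUBIC)
cv2.imwrite("pics/crop4.png",np.hstack([o(t[150:250,260:360]),o(s[195:295,240:340])]))
E
```

```text
turn [ 0.04  0.   -0.02] shift [ 0.0025 -0.0002  0.0007] t 7.7 pos [ 0.5902 -0.0857  0.1407] F [ 0.25 -0.12 -0.16] w 0.245
turn [ 0.04  0.   -0.01] shift [ 0.0024 -0.0002  0.0006] t 7.75 pos [ 0.5902 -0.0857  0.1406] F [ 0.56 -0.63 -1.45] w 0.25
[[293.78716086 242.98736879]
 [293.74890367 245.60602795]]
```

View pics/crop4.png

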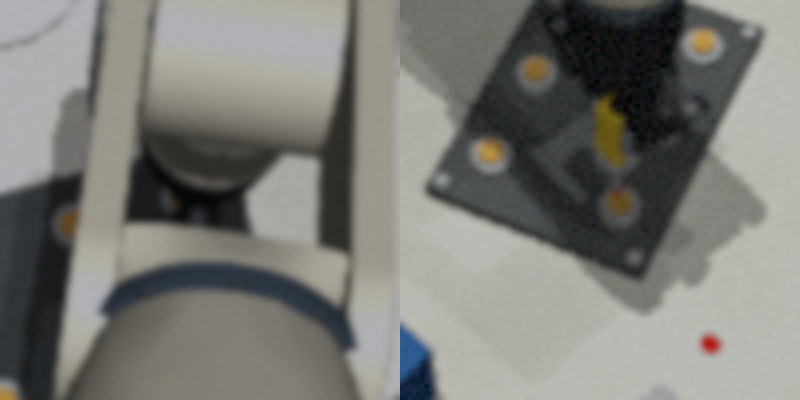

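Scene crop: the red tip is at full-image (295,243), directly above the stud at (294.7,245.6), so it's lined up. Next is a slow descent.

>>> play_rows(
  plan=[
    [[0,0,0],[0.001,0,0.001],0],
    [[0,0,0],[0.001,0,0.002],0],
    [[0,0,0],[0.001,0,0.003],0],
    [[0,0,0],[0.001,0,0.004],0],
    [[0,0,0],[0.001,0,0.005],0],
    [[0,0,0],[0.001,0,0.0055],0],
    [[0,0,0],[0.001,0,0.006],0],
    [[0,0,0],[0.001,0,0.0065],0],
    [[0,0,0],[0.001,0,0.0067],0],
    [[0,0,0],[0.001,0,0.007],0],
  ],
)

```text
time_s: 8.75
ee_pos: [0.59, -0.0846, 0.1333]
ee_rot: [2.326, 2.112, 0.0]
ft_force: [-0.4, -0.2, -1.8]
gripper_width: 0.246
```

>>> play_rows(
  plan=[
    [[0,0,0],[0,0,0.0001],0],
    [[0,0,0],[0,0,0.0003],0],
    [[0,0,0],[0,0,0.0005],0],
    [[0,0,0],[0,0,0.0007],0],
    [[0,0,0],[0,0,0.0009],0],
    [[0,0,0],[0,0,0.001],0],
    [[0,0,0],[0,0,0.001],0],
    [[0,0,0],[0,0,0.001],0],
    [[0,0,0],[0,0,0.001],0],
    [[0,0,0],[0,0,0.001],0],
  ],
)

```text
time_s: 9.75
ee_pos: [0.59, -0.0846, 0.1323]
ee_rot: [-2.326, -2.112, 0.0]
ft_force: [0.1, -1.1, -1.0]
gripper_width: 0.244
```

>>> play_rows(
  plan=[
    [[0,0,0],[0,0,0.0002],0],
    [[0,0,0],[0,0,0.0004],0],
    [[0,0,0],[0,0,0.0006],0],
    [[0,0,0],[0,0,0.0008],0],
    [[0,0,0],[0,0,0.001],0],
    [[0,0,0],[0,0,0.0012],0],
    [[0,0,0],[0,0,0.0012],0],
    [[0,0,0],[0,0,0.0012],0],
    [[0,0,0],[0,0,0.0012],0],
    [[0,0,0],[0,0,0.0012],0],
  ],
)

```text
time_s: 10.75
ee_pos: [0.59, -0.0846, 0.1311]
ee_rot: [2.326, 2.112, 0.0]
ft_force: [-0.8, -0.3, -1.0]
gripper_width: 0.245
```

>>> play_rows(
  plan=[
    [[0,0,0],[0,0,0.0002],0],
    [[0,0,0],[0,0,0.0004],0],
    [[0,0,0],[0,0,0.0006],0],
    [[0,0,0],[0,0,0.0008],0],
    [[0,0,0],[0,0,0.001],0],
    [[0,0,0],[0,0,0.0012],0],
    [[0,0,0],[0,0,0.0012],0],
    [[0,0,0],[0,0,0.0012],0],
    [[0,0,0],[0,0,0.0012],0],
    [[0,0,0],[0,0,0.0012],0],
  ],
)

```text
time_s: 11.75
ee_pos: [0.59, -0.0846, 0.1299]
ee_rot: [-2.326, -2.112, -0.0]
ft_force: [-0.2, 0.8, -2.0]
gripper_width: 0.251
```

>>> play_rows(
  plan=[
    [[0,0,0],[0,0,0.0002],0],
    [[0,0,0],[0,0,0.0004],0],
    [[0,0,0],[0,0,0.0006],0],
    [[0,0,0],[0,0,0.0008],0],
    [[0,0,0],[0,0,0.001],0],
    [[0,0,0],[0,0,0.0012],0],
    [[0,0,0],[0,0,0.0012],0],
    [[0,0,0],[0,0,0.0012],0],
    [[0,0,0],[0,0,0.0012],0],
    [[0,0,0],[0,0,0.0012],0],
  ],
)

```text
time_s: 12.75
ee_pos: [0.5901, -0.0846, 0.1287]
ee_rot: [2.326, 2.112, 0.0]
ft_force: [-1.5, -0.4, -1.1]
gripper_width: 0.246
```

>>> play_rows(
  plan=[
    [[0,0,0],[0,0,0.0002],0],
    [[0,0,0],[0,0,0.0004],0],
    [[0,0,0],[0,0,0.0006],0],
    [[0,0,0],[0,0,0.0008],0],
    [[0,0,0],[0,0,0.001],0],
    [[0,0,0],[0,0,0.0012],0],
    [[0,0,0],[0,0,0.0012],0],
    [[0,0,0],[0,0,0.0012],0],
    [[0,0,0],[0,0,0.0012],0],
    [[0,0,0],[0,0,0.0012],0],
  ],
)

```text
time_s: 13.75
ee_pos: [0.59, -0.0847, 0.1275]
ee_rot: [2.326, 2.112, -0.0]
ft_force: [0.5, -0.3, -0.5]
gripper_width: 0.249
```

>>> play_rows(
  plan=[
    [[0,0,0],[0,0,0.0002],0],
    [[0,0,0],[0,0,0.0004],0],
    [[0,0,0],[0,0,0.0006],0],
    [[0,0,0],[0,0,0.0008],0],
    [[0,0,0],[0,0,0.001],0],
    [[0,0,0],[0,0,0.0012],0],
    [[0,0,0],[0,0,0.0012],0],
    [[0,0,0],[0,0,0.0012],0],
    [[0,0,0],[0,0,0.0012],0],
    [[0,0,0],[0,0,0.0012],0],
  ],
)

```text
time_s: 14.75
ee_pos: [0.5901, -0.0847, 0.1264]
ee_rot: [2.326, 2.112, 0.0]
ft_force: [-0.5, 0.3, 2.4]
gripper_width: 0.25
```

```bash
python3 - <<'E'
from h import *
f=[]
for i in range(4):
    s=bot.get_image("scene"); f.append(bot.sense()["ft_force"])
print(np.round(f,2)); go([.5902,-.0832,.12],-5.5)
cv2.imwrite("pics/crop5.png",cv2.resize(s[215:275,265:325],(600,600),interpolation=cv2.INTER_CUBIC))
E
```

```text
[[-0.06 -0.48  2.69]
 [-0.88  0.5   2.46]
 [-0.79 -0.03  2.5 ]
 [-0.29  0.47  2.5 ]]
turn [ 0.01  0.   -0.02] shift [ 0.0015 -0.      0.0064] t 14.95 pos [ 0.5901 -0.0847  0.1264] F [-0.29  0.47  2.5 ] w 0.249
```

View pics/crop5.png

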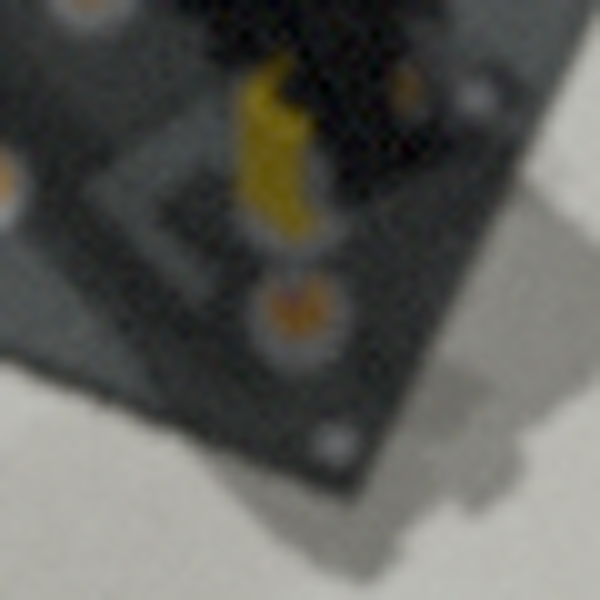

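The crop shows the red tip sitting on the stud at crop (295,305). Contact is at TCP z 0.1264, about 3.7 N net and steady. For each other stud I'll lift, move over, and probe down slowly to 1 mm above this height. Only a high stud will register.

>>> play_rows(
  plan=[
    [[0,0,0],[0,0,-0.005],0],
    [[0,0,0],[0,0,-0.009],0],
    [[0,0,0],[-0.007,-0.019,-0.009],0],
    [[0,0,0],[-0.015,-0.04,-0.009],0],
    [[0,0,0],[-0.023,-0.063,-0.009],0],
    [[0,0,0],[-0.031,-0.083,-0.009],0],
    [[0,0,0],[-0.0347,-0.0938,-0.009],0],
    [[0,0,0],[-0.0347,-0.0938,-0.008],0],
    [[0,0,0],[-0.0347,-0.0938,-0.007],0],
    [[0,0,0],[-0.0347,-0.0938,-0.006],0],
  ],
)

```text
time_s: 15.95
ee_pos: [0.4946, -0.1101, 0.1324]
ee_rot: [2.325, 2.112, 0.001]
ft_force: [-0.5, -0.2, -0.6]
gripper_width: 0.251
```

>>> play_rows(
  plan=[
    [[0,0,0],[0,0,0.0006],0],
    [[0,0,0],[0,0,0.0012],0],
    [[0,0,0],[0,0,0.0018],0],
    [[0,0,0],[0,0,0.0024],0],
    [[0,0,0],[0,0,0.003],0],
    [[0,0,0],[0,0,0.0036],0],
    [[0,0,0],[0,0,0.0042],0],
    [[0,0,0],[0,0,0.0048],0],
    [[0,0,0],[0,0,0.005],0],
    [[0,0,0],[0,0,0.005],0],
  ],
)

```text
time_s: 16.95
ee_pos: [0.4933, -0.1102, 0.1273]
ee_rot: [-2.326, -2.112, 0.0]
ft_force: [-0.6, 0.5, -0.8]
gripper_width: 0.249
```

>>> play_rows(
  plan=[
    [[0,0,0],[0,0,0.0001],0],
    [[0,0,0],[0,0,0.0002],0],
    [[0,0,0],[0,0,0.0003],0],
    [[0,0,0],[0,0,0.0004],0],
    [[0,0,0],[0,0,0.0005],0],
    [[0,0,0],[0,0,0.0006],0],
    [[0,0,0],[0,0,0.0007],0],
    [[0,0,0],[0,0,0.0008],0],
    [[0,0,0],[0,0,0.0008],0],
    [[0,0,0],[0,0,0.0008],0],
  ],
)

```text
time_s: 17.95
ee_pos: [0.4933, -0.1102, 0.1265]
ee_rot: [2.326, 2.112, -0.0]
ft_force: [0.9, 0.6, -0.4]
gripper_width: 0.249
```

>>> play_rows(
  plan=[
    [[0,0,0],[0,0,0.0],0],
    [[0,0,0],[0,0,0.0001],0],
    [[0,0,0],[0,0,0.0001],0],
    [[0,0,0],[0,0,0.0002],0],
    [[0,0,0],[0,0,0.0002],0],
    [[0,0,0],[0,0,0.0003],0],
    [[0,0,0],[0,0,0.0003],0],
    [[0,0,0],[0,0,0.0003],0],
    [[0,0,0],[0,0,0.0003],0],
    [[0,0,0],[0,0,0.0003],0],
  ],
)

```text
time_s: 18.95
ee_pos: [0.4934, -0.1102, 0.1262]
ee_rot: [2.326, 2.112, 0.0]
ft_force: [-0.8, 0.8, 1.7]
gripper_width: 0.245
```

Studs 4 and 1 agree within about 0.2 mm, so the level is about 0.1263. Now the remaining studs, coming down only to +1 mm.

>>> play_rows(
  plan=[
    [[0,0,0],[0,0,-0.005],0],
    [[0,0,0],[0,0,-0.009],0],
    [[0,0,0],[0.015,-0.005,-0.009],0],
    [[0,0,0],[0.032,-0.012,-0.009],0],
    [[0,0,0],[0.05,-0.018,-0.009],0],
    [[0,0,0],[0.065,-0.024,-0.009],0],
    [[0,0,0],[0.0704,-0.026,-0.009],0],
    [[0,0,0],[0.0704,-0.026,-0.008],0],
    [[0,0,0],[0.0704,-0.026,-0.007],0],
    [[0,0,0],[0.0704,-0.026,-0.006],0],
  ],
)

```text
time_s: 19.95
ee_pos: [0.4745, -0.038, 0.1321]
ee_rot: [2.326, 2.111, 0.0]
ft_force: [0.6, -0.4, -1.0]
gripper_width: 0.245
```

>>> play_rows(
  plan=[
    [[0,0,0],[0,0,0.0006],0],
    [[0,0,0],[0,0,0.0012],0],
    [[0,0,0],[0,0,0.0018],0],
    [[0,0,0],[0,0,0.0024],0],
    [[0,0,0],[0,0,0.003],0],
    [[0,0,0],[0,0,0.0036],0],
    [[0,0,0],[0,0,0.0042],0],
    [[0,0,0],[0,0,0.0048],0],
    [[0,0,0],[0,0,0.005],0],
    [[0,0,0],[0,0,0.005],0],
  ],
)

```text
time_s: 20.95
ee_pos: [0.4744, -0.0377, 0.1278]
ee_rot: [2.325, 2.112, 0.0]
ft_force: [-0.8, -0.8, 8.8]
gripper_width: 0.247
```

Stud 2 is the high one: 10 N net at 1.5 mm above level. I'll press it gently in small steps toward 0.1263.

>>> play_rows(
  plan=[
    [[0,0,0],[0,0,0.0001],0],
    [[0,0,0],[0,0,0.0002],0],
    [[0,0,0],[0,0,0.0003],0],
    [[0,0,0],[0,0,0.0004],0],
    [[0,0,0],[0,0,0.0005],0],
    [[0,0,0],[0,0,0.0006],0],
    [[0,0,0],[0,0,0.0007],0],
    [[0,0,0],[0,0,0.0008],0],
    [[0,0,0],[0,0,0.0009],0],
    [[0,0,0],[0,0,0.0009],0],
  ],
)

```text
time_s: 21.95
ee_pos: [0.4744, -0.0377, 0.1269]
ee_rot: [2.325, 2.112, 0.0]
ft_force: [-2.2, 0.3, 7.7]
gripper_width: 0.244
```

>>> play_rows(
  plan=[
    [[0,0,0],[0,0,0.0001],0],
    [[0,0,0],[0,0,0.0002],0],
    [[0,0,0],[0,0,0.0003],0],
    [[0,0,0],[0,0,0.0004],0],
    [[0,0,0],[0,0,0.0005],0],
    [[0,0,0],[0,0,0.0005],0],
    [[0,0,0],[0,0,0.0005],0],
    [[0,0,0],[0,0,0.0002],0],
    [[0,0,0],[0,0,0],0],
    [[0,0,0],[0,0,0],0],
  ],
)

```text
time_s: 22.95
ee_pos: [0.4744, -0.0376, 0.1266]
ee_rot: [2.325, 2.112, 0.0]
ft_force: [-2.2, -0.3, 5.9]
gripper_width: 0.247
```

```bash
python3 - <<'E'
from h import *
f=[]
for i in range(4):
    bot.get_image("top"); s=bot.sense(); f.append([s["ft_force"][2],s["ee_pos"][2]*1000])
print(np.round(f,2))
E
```

```text
[[  5.43 126.5 ]
 [  5.71 126.52]
 [  6.35 126.51]
 [  4.56 126.52]]
```

>>> play_rows(
  plan=[
    [[0,0,0],[0,0,-0.0001],0],
    [[0,0,0],[0,0,-0.0002],0],
    [[0,0,0],[0,0,-0.0002],0],
    [[0,0,0],[0,0,-0.0002],0],
    [[0,0,0],[0,0,-0.0002],0],
    [[0,0,0],[0,0,-0.0002],0],
    [[0,0,0],[0,0,-0.0002],0],
    [[0,0,0],[0,0,-0.0002],0],
    [[0,0,0],[0,0,-0.0002],0],
    [[0,0,0],[0,0,-0.0002],0],
  ],
)

```text
time_s: 24.15
ee_pos: [0.4743, -0.0376, 0.1266]
ee_rot: [2.326, 2.112, 0.0]
ft_force: [-1.3, -0.4, 5.2]
gripper_width: 0.251
```

```bash
python3 - <<'E'
from h import *
f=[]
for i in range(4):
    bot.get_image("top"); s=bot.sense(); f.append([s["ft_force"][2],s["ee_pos"][2]*1000])
print(np.round(f,2))
E
```

```text
[[  4.47 126.56]
 [  4.91 126.56]
 [  5.07 126.54]
 [  6.27 126.58]]
```

>>> play_rows(
  plan=[
    [[0,0,0],[0,0,-0.003],0],
    [[0,0,0],[0,0,-0.005],0],
    [[0,0,0],[-0.015,0.005,-0.005],0],
    [[0,0,0],[-0.035,0.013,-0.005],0],
    [[0,0,0],[-0.055,0.02,-0.005],0],
    [[0,0,0],[-0.0704,0.026,-0.005],0],
    [[0,0,0],[-0.0704,0.026,-0.004],0],
    [[0,0,0],[-0.0704,0.026,-0.0025],0],
    [[0,0,0],[-0.0704,0.026,-0.0015],0],
    [[0,0,0],[-0.0704,0.026,-0.001],0],
  ],
)

```text
time_s: 25.35
ee_pos: [0.4929, -0.1095, 0.1272]
ee_rot: [-2.325, -2.112, 0.001]
ft_force: [-0.0, 0.7, -1.1]
gripper_width: 0.242
```

>>> play_rows(
  plan=[
    [[0,0,0],[0,0,0.0001],0],
    [[0,0,0],[0,0,0.0002],0],
    [[0,0,0],[0,0,0.0003],0],
    [[0,0,0],[0,0,0.0004],0],
    [[0,0,0],[0,0,0.0005],0],
    [[0,0,0],[0,0,0.0006],0],
    [[0,0,0],[0,0,0.0007],0],
    [[0,0,0],[0,0,0.0008],0],
    [[0,0,0],[0,0,0.0008],0],
    [[0,0,0],[0,0,0.0008],0],
  ],
)

```text
time_s: 26.35
ee_pos: [0.4933, -0.1102, 0.1267]
ee_rot: [2.326, 2.112, -0.0]
ft_force: [0.3, 0.4, -2.4]
gripper_width: 0.249
```

```bash
cat > f.py <<'E'
from h import *
f=[]
for i in range(4):
    bot.get_image("top"); s=bot.sense(); f.append([s["ft_force"][2],s["ee_pos"][2]*1000])
print(np.round(f,2).tolist(),np.mean(f,0).round(2),s["time_s"],s["ee_pos"].round(4))
E
python3 f.py
```

```text
[[-0.47, 126.69], [-0.9, 126.68], [-1.22, 126.71], [-1.19, 126.69]] [ -0.94 126.69] 26.55 [ 0.4933 -0.1102  0.1267]
```

No contact at 126.7. I'll continue in fine steps, taking averaged readings.

>>> play_rows(
  plan=[
    [[0,0,0],[0,0,0.0001],0],
    [[0,0,0],[0,0,0.0001],0],
    [[0,0,0],[0,0,0.0002],0],
    [[0,0,0],[0,0,0.0002],0],
    [[0,0,0],[0,0,0.0003],0],
    [[0,0,0],[0,0,0.0003],0],
    [[0,0,0],[0,0,0.0003],0],
    [[0,0,0],[0,0,0.0003],0],
    [[0,0,0],[0,0,0.0003],0],
    [[0,0,0],[0,0,0.0003],0],
  ],
)

```text
time_s: 27.55
ee_pos: [0.4933, -0.1102, 0.1264]
ee_rot: [2.326, 2.112, -0.0]
ft_force: [-0.1, 1.4, -0.2]
gripper_width: 0.25
```

```bash
python3 f.py
```

```text
[[-1.04, 126.4], [-0.5, 126.42], [0.13, 126.4], [0.35, 126.39]] [ -0.27 126.4 ] 27.75 [ 0.4934 -0.1102  0.1264]
```

>>> play_rows(
  plan=[
    [[0,0,0],[0,0,0.0001],0],
    [[0,0,0],[0,0,0.0001],0],
    [[0,0,0],[0,0,0.0002],0],
    [[0,0,0],[0,0,0.0002],0],
    [[0,0,0],[0,0,0.0002],0],
    [[0,0,0],[0,0,0.0002],0],
    [[0,0,0],[0,0,0.0002],0],
    [[0,0,0],[0,0,0.0002],0],
    [[0,0,0],[0,0,0.0002],0],
    [[0,0,0],[0,0,0.0002],0],
  ],
)

```text
time_s: 28.75
ee_pos: [0.4933, -0.1102, 0.1262]
ee_rot: [-2.326, -2.112, 0.0]
ft_force: [-0.8, -0.2, 1.7]
gripper_width: 0.246
```

```bash
python3 f.py
```

```text
[[2.61, 126.21], [2.22, 126.21], [2.32, 126.2], [2.5, 126.19]] [  2.41 126.2 ] 28.95 [ 0.4933 -0.1102  0.1262]
```

Stud 1 repeats, so there's no slip. The tip compliance is about 13 N/mm, so stud 2 is still about 0.4 mm high. Back to stud 2.

>>> play_rows(
  plan=[
    [[0,0,0],[0,0,-0.003],0],
    [[0,0,0],[0,0,-0.005],0],
    [[0,0,0],[0.015,-0.005,-0.005],0],
    [[0,0,0],[0.035,-0.013,-0.005],0],
    [[0,0,0],[0.055,-0.02,-0.005],0],
    [[0,0,0],[0.0704,-0.026,-0.005],0],
    [[0,0,0],[0.0704,-0.026,-0.004],0],
    [[0,0,0],[0.0704,-0.026,-0.0025],0],
    [[0,0,0],[0.0704,-0.026,-0.0015],0],
    [[0,0,0],[0.0704,-0.026,-0.001],0],
  ],
)

```text
time_s: 29.95
ee_pos: [0.4743, -0.038, 0.127]
ee_rot: [-2.326, -2.111, 0.0]
ft_force: [-0.4, 0.9, -0.0]
gripper_width: 0.251
```

>>> play_rows(
  plan=[
    [[0,0,0],[0,0,0.0002],0],
    [[0,0,0],[0,0,0.0004],0],
    [[0,0,0],[0,0,0.0006],0],
    [[0,0,0],[0,0,0.0008],0],
    [[0,0,0],[0,0,0.0009],0],
    [[0,0,0],[0,0,0.001],0],
    [[0,0,0],[0,0,0.0011],0],
    [[0,0,0],[0,0,0.0012],0],
    [[0,0,0],[0,0,0.0013],0],
    [[0,0,0],[0,0,0.0013],0],
  ],
)

```text
time_s: 30.95
ee_pos: [0.4744, -0.0377, 0.1264]
ee_rot: [2.325, 2.112, 0.0]
ft_force: [-2.2, -1.3, 7.8]
gripper_width: 0.251
```

```bash
python3 f.py
```

```text
[[8.96, 126.38], [8.38, 126.39], [7.59, 126.37], [8.23, 126.39]] [  8.29 126.38] 31.15 [ 0.4745 -0.0377  0.1264]
```

>>> play_rows(
  plan=[
    [[0,0,0],[0,0,0.0001],0],
    [[0,0,0],[0,0,0.0001],0],
    [[0,0,0],[0,0,0.0002],0],
    [[0,0,0],[0,0,0.0002],0],
    [[0,0,0],[0,0,0.0003],0],
    [[0,0,0],[0,0,0.0003],0],
    [[0,0,0],[0,0,0.0004],0],
    [[0,0,0],[0,0,0.0004],0],
    [[0,0,0],[0,0,0.0004],0],
    [[0,0,0],[0,0,0.0004],0],
  ],
)

```text
time_s: 32.15
ee_pos: [0.4744, -0.0377, 0.126]
ee_rot: [2.325, 2.112, 0.0]
ft_force: [-2.1, -1.5, 8.9]
gripper_width: 0.246
```

```bash
python3 f.py
```

```text
[[9.07, 125.99], [8.76, 126.01], [9.07, 126.02], [9.43, 126.01]] [  9.08 126.01] 32.35 [ 0.4745 -0.0377  0.126 ]
```

>>> play_rows(
  plan=[
    [[0,0,0],[0,0,0.0001],0],
    [[0,0,0],[0,0,0.0001],0],
    [[0,0,0],[0,0,0.0002],0],
    [[0,0,0],[0,0,0.0002],0],
    [[0,0,0],[0,0,0.0001],0],
    [[0,0,0],[0,0,-0.0001],0],
    [[0,0,0],[0,0,-0.0003],0],
    [[0,0,0],[0,0,-0.0004],0],
    [[0,0,0],[0,0,-0.0005],0],
    [[0,0,0],[0,0,-0.0005],0],
  ],
)

```text
time_s: 33.35
ee_pos: [0.4743, -0.0377, 0.126]
ee_rot: [2.326, 2.112, 0.0]
ft_force: [0.0, -0.9, 3.9]
gripper_width: 0.247
```

```bash
python3 f.py
```

```text
[[4.05, 126.03], [4.32, 126.03], [3.38, 126.04], [3.82, 126.01]] [  3.89 126.03] 33.55 [ 0.4744 -0.0376  0.126 ]
```

>>> play_rows(
  plan=[
    [[0,0,0],[0,0,-0.0015],0],
    [[0,0,0],[0,0,-0.002],0],
    [[0,0,0],[0,0,-0.0015],0],
    [[0,0,0],[0,0,-0.001],0],
    [[0,0,0],[0,0,-0.0006],0],
    [[0,0,0],[0,0,-0.0003],0],
    [[0,0,0],[0,0,-0.0001],0],
    [[0,0,0],[0,0,0],0],
    [[0,0,0],[0,0,0],0],
    [[0,0,0],[0,0,0],0],
  ],
)

```text
time_s: 34.55
ee_pos: [0.4742, -0.0376, 0.1261]
ee_rot: [-2.326, -2.112, 0.0]
ft_force: [-1.0, 0.7, 3.5]
gripper_width: 0.244
```

```bash
python3 f.py
```

```text
[[3.83, 126.06], [3.48, 126.07], [3.06, 126.04], [2.83, 126.01]] [  3.3  126.05] 34.75 [ 0.4742 -0.0376  0.126 ]
```

Stud 2 now reads 126.05 mm at 3.3 N. Stud 1 read 126.20 at 2.4 N and stud 4 read 126.4 at 2.5 N, so it is level within about 0.1–0.3 mm. Now I return the probe.

```bash
python3 -c "
from h import *
go([.5437,-.2973,.195],-5.5)"
```

```text
turn [-0.01 -0.   -0.02] shift [-0.2518  0.0942 -0.069 ] t 34.75 pos [ 0.4742 -0.0376  0.126 ] F [-1.71  0.56  2.83] w 0.25
```

>>> play_rows(
  plan=[
    [[0,0,0],[0,0,-0.02],0],
    [[0,0,0],[0,0,-0.045],0],
    [[0,0,0],[0,0,-0.069],0],
    [[0,0,0],[-0.03,0.011,-0.069],0],
    [[0,0,0],[-0.07,0.026,-0.069],0],
    [[0,0,0],[-0.115,0.043,-0.069],0],
    [[0,0,0],[-0.16,0.06,-0.069],0],
    [[0,0,0],[-0.205,0.077,-0.069],0],
    [[0,0,0],[-0.24,0.09,-0.069],0],
    [[0,0,0],[-0.2518,0.0942,-0.069],0],
  ],
)

```text
time_s: 35.75
ee_pos: [0.5445, -0.3009, 0.1946]
ee_rot: [2.327, 2.108, -0.0]
ft_force: [0.2, -0.4, -0.3]
gripper_width: 0.245
```

>>> play_rows(
  plan=[
    [[0,0,0],[0,0,0],0],
    [[0,0,0],[0,0,0],0],
    [[0,0,0],[0,0,0.005],0],
    [[0,0,0],[0,0,0.01],0],
    [[0,0,0],[0,0,0.015],0],
    [[0,0,0],[0,0,0.018],0],
    [[0,0,0],[0,0,0.018],0],
    [[0,0,0],[0,0,0.018],0],
    [[0,0,0],[0,0,0.018],0],
    [[0,0,0],[0,0,0.018],0],
  ],
)

```text
time_s: 36.75
ee_pos: [0.5439, -0.2974, 0.1772]
ee_rot: [2.326, 2.112, 0.0]
ft_force: [-0.5, -0.8, -0.6]
gripper_width: 0.247
```

```bash
python3 -c "
from h import *
go([.5437,-.2973,.117],-5.5)"
```

```text
turn [ 0.02  0.01 -0.02] shift [ 0.0001 -0.0002  0.0602] t 36.75 pos [ 0.5439 -0.2974  0.1772] F [-0.52 -0.77 -0.63] w 0.247
```

>>> play_rows(
  plan=[
    [[0,0,0],[0,0,0.003],0],
    [[0,0,0],[0,0,0.007],0],
    [[0,0,0],[0,0,0.011],0],
    [[0,0,0],[0,0,0.015],0],
    [[0,0,0],[0,0,0.019],0],
    [[0,0,0],[0,0,0.023],0],
    [[0,0,0],[0,0,0.026],0],
    [[0,0,0],[0,0,0.028],0],
    [[0,0,0],[0,0,0.03],0],
    [[0,0,0],[0,0,0.03],0],
  ],
)

```text
time_s: 37.75
ee_pos: [0.5437, -0.2972, 0.1468]
ee_rot: [-2.326, -2.112, 0.0]
ft_force: [0.6, -0.2, -0.2]
gripper_width: 0.25
```

>>> play_rows(
  plan=[
    [[0,0,0],[0,0,0.005],0],
    [[0,0,0],[0,0,0.01],0],
    [[0,0,0],[0,0,0.015],0],
    [[0,0,0],[0,0,0.02],0],
    [[0,0,0],[0,0,0.024],0],
    [[0,0,0],[0,0,0.027],0],
    [[0,0,0],[0,0,0.0285],0],
    [[0,0,0],[0,0,0.029],0],
    [[0,0,0],[0,0,0.0295],0],
    [[0,0,0],[0,0,0.0295],0],
  ],
)

```text
time_s: 38.75
ee_pos: [0.5438, -0.2973, 0.1176]
ee_rot: [2.326, 2.112, 0.0]
ft_force: [-1.5, 0.2, -1.1]
gripper_width: 0.245
```

>>> play_rows(
  plan=[
    [[0,0,0],[0,0,0.0002],0],
    [[0,0,0],[0,0,0.0004],0],
    [[0,0,0],[0,0,0.0006],0],
    [[0,0,0],[0,0,0.0008],0],
    [[0,0,0],[0,0,0.0009],0],
    [[0,0,0],[0,0,0.0009],0],
    [[0,0,0],[0,0,0.0009],0],
    [[0,0,0],[0,0,0.0009],0],
    [[0,0,0],[0,0,0.0009],0],
    [[0,0,0],[0,0,0.0009],0],
  ],
)

```text
time_s: 39.75
ee_pos: [0.5438, -0.2973, 0.1169]
ee_rot: [2.326, 2.112, 0.0]
ft_force: [-1.7, 1.6, 5.3]
gripper_width: 0.249
```

The probe is seated: same z and force as when first grasped. Now release and withdraw.

>>> play_rows(
  plan=[
    [[0,0,0],[0,0,0],0.4],
    [[0,0,0],[0,0,0],0.6],
    [[0,0,0],[0,0,0],0.8],
    [[0,0,0],[0,0,0],1],
    [[0,0,0],[0,0,0],1],
    [[0,0,0],[0,0,0],1],
    [[0,0,0],[0,0,0],1],
    [[0,0,0],[0,0,0],1],
    [[0,0,0],[0,0,0],1],
    [[0,0,0],[0,0,0],1],
  ],
)

```text
time_s: 40.75
ee_pos: [0.5438, -0.2973, 0.1166]
ee_rot: [2.326, 2.112, -0.0]
ft_force: [-0.3, -0.6, -0.2]
gripper_width: 1.001
```

>>> play_rows(
  plan=[
    [[0,0,0],[0,0,-0.01],1],
    [[0,0,0],[0,0,-0.025],1],
    [[0,0,0],[0,0,-0.045],1],
    [[0,0,0],[0,0,-0.07],1],
    [[0,0,0],[0,0,-0.1],1],
    [[0,0,0],[0,0,-0.13],1],
    [[0,0,0],[0.03,0,-0.14],1],
    [[0,0,0],[0.07,0,-0.14],1],
    [[0,0,0],[0.11,0,-0.14],1],
    [[0,0,0],[0.15,0,-0.14],1],
  ],
)

```text
time_s: 41.75
ee_pos: [0.5584, -0.1468, 0.2585]
ee_rot: [2.325, 2.11, 0.002]
ft_force: [0.4, 0.3, -0.5]
gripper_width: 0.998
```

```bash
python3 - <<'E'
from h import *
bot.get_image("top");t=bot.get_image("top");s=bot.get_image("scene")
o=lambda a:cv2.resize(a,(400,400),interpolation=cv2.INTER_CUBIC)
cv2.imwrite("pics/crop6.png",np.hstack([o(t[175:255,360:440]),o(s[180:320,180:320])]))
E
```

```text
(no output)
```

View pics/crop6.png

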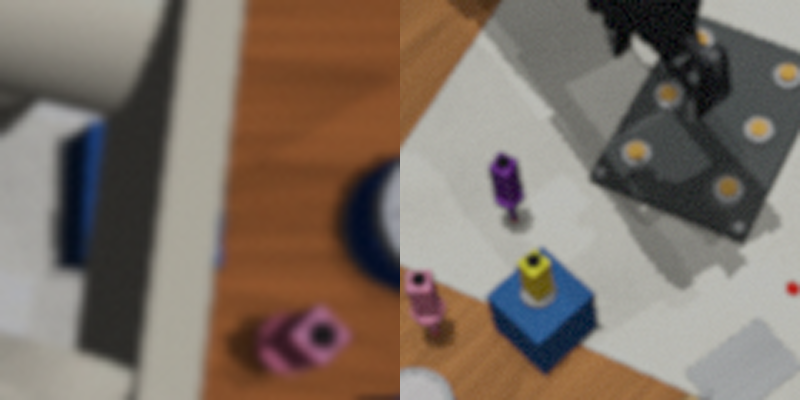

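The scene crop shows the probe upright with its collar on the stand. The cap is at about (226.5,271), the same as at the start, and the arm is clear. Handing in.

```bash
python3 -c "
from cell import bot
print(bot.finish_job())"
```

```text
the job is handed in; nothing more can be done
None
```

The high stud, at seat 2, is pressed down level with the two others I measured. The probe is back in its stand and the job is handed in at about 42 s of robot time.

- **Finding it:** light touches put the studs at seats 4 and 1 at about the same height. Their readings were 126.4 mm and 126.2 mm (gripper height) at about 2.5 N. Stud 2 gave about 10 N while still at least 1.5 mm above that level, so it was the high one. The studs at seats 3, 5 and 6 were never touched; I took them as level because only one stud stands high.
- **Pressing:** I pushed in small steps. The highest push I read was about 10 N, but force was only read between moves. A final light touch on stud 2 read 126.05 mm at 3.3 N. That is about 0.1 mm below stud 1 and about 0.3 mm below stud 4. Touching stud 1 again before the last presses gave the same reading, so it had not sunk and the probe had not slipped.
- **Putting the probe back:** it seated at the same height and force as when first gripped. In the last scene picture it stands upright with its cap at the starting pixel. The arm hid the stand in the top view, so only the scene camera confirms this. I did not check the other bench items one by one; nothing unexpected showed in the force readings I took.

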